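# Hold a light-sensor test box's sprung shutter half open

## Task

Lift the round dust cover off the light-sensor test box and set it down upright, wholly on the round black mat, without dropping it. Then take the shutter's upright tab and slide it against its spring to half travel, in line with the long marks, never letting it run fully open, and keep holding it there: the program finishes while the gripper is still holding the shutter half open. Leave the multimeter, the socket box and the screwdriver where they are.

Things in the scene. Friction and masses are not known exactly. Their poses are not given: they have to be found in the camera images.
- testbox: light-sensor test box, fixed to the bench: white case 190 mm long (its x), 130 mm wide (its y), with a flat white deck 50 mm above the bench. Origin at the centre of its underside; x points along the shutter's opening direction (roughly away from the robot), z up. In the deck is a slot 120 mm by 52 mm along x in which the aluminium shutter slides over a dark floor with a black window.
- half_mark (a point): point on the deck surface (50 mm above the bench), in the middle of the slot, between the two long black marks engraved across the deck either side of it: the centre of the tab stands over this point at half travel. It lies 5 mm from the test box's origin towards -x of the box. The short marks 25 mm either side of it are closed and fully open. Axes as the test box.
- shutter (a joint): travel of the shutter in m along the test box's +x: 0 closed (as it starts), 0.025 half, 0.05 fully open. A return spring pulls it shut with about 4 N at the start, 10 N at half and 16 N when fully open, so it snaps shut when released.
- shutter_tab (a point): centre of the top of the shutter's upright aluminium tab, which moves with the shutter: 12 mm thick along the slide (box x), 30 mm wide (box y), standing 36 mm above the deck, top 86 mm above the bench. Under the cover until that is lifted off. Axes as the test box.
- cover: loose round grey plastic dust cover, like an upturned tin, 108 mm across and 46 mm high, 4 mm wall, open below, standing on the deck over the closed tab; on its top stands a round knob 26 mm across and 32 mm tall (knob top 78 mm above the rim). Origin at the centre of its open lower rim, z up through the knob. About 0.16 kg. The tab reaches 36 mm up inside it, so lift it more than that before moving sideways.
- mat: round black rubber mat fixed on the bench, 180 mm across, 3 mm thick; origin at the centre of its underside. The cover is set down here, knob up.
- meter: orange and black hand multimeter lying on the bench, 190 by 90 by 48 mm; origin at the centre of its underside. Not to be disturbed.
- socketbox: pale translucent plastic box with six coloured sockets on top, 90 by 90 by 88 mm; origin at the centre of its underside. Not to be disturbed.
- screwdriver: screwdriver with a red handle lying on the bench beyond the work, roughly across the robot's view, 200 mm long and 26 mm thick; origin under its middle, x along it. Not to be disturbed.

How it is judged:
By the outcome, as a careful person would: the job done as asked, in the order asked, and still so for the second after the job is handed in, while the arm keeps its last pose, push and grip.
It also fails if it takes over 64 s, if anything falls off the work surface, if the arm or the gripper's body presses on something with over 40 N, if the wrist force passes 120 N, or if a joint passes its speed limit or range.

## Robot

A 6-joint arm with a two-finger parallel gripper is mounted at the origin on the work surface. World frame = base frame: x ahead of the robot, y to its left, z up, the work surface at z = 0. Lengths are in m, angles in rad, forces in N, time in s.
With the tool pointing down it reaches from about 0.325 to 0.775 m from the base axis. Payload 5.5 kg.
Tool frame: the origin (TCP) lies midway between the tips of the shut fingers; the grasp point (between the pads) lies ctrl.hold_point_z behind it (ctrl.hold_point_z is the distance from the TCP to the grasp point, in m); z points along the fingers, y is the direction in which the jaws open and shut (so a half turn about z gives the same grasp; the last joint's range is limited). The gripper opens to 85 mm and grips with 20 to 120 N. Pads are 22 mm wide; open, the fingers measure 114 mm over their backs; the gripper's body (76 mm by 85 mm) begins 54 mm behind the grasp point. The pads swing forward as they close: fully open they stand 13 mm farther back than shut.
Start: joints at [-1.236, 0.091, 1.231, -0, 1.82, -0.057], TCP at [0.229, -0.555, 0.231] pointing down, gripper open.
Joint ranges: [-2.87, 2.87], [-0.86, 2.18], [0.17, 2.46], [-1.51, 4.65], [0.06, 2.69], [-2.65, 2.65]. Speed limits (rad/s): [2.57, 2.57, 3.01, 3.14, 3.14, 3.14].

## Interface

Orientations are given as a rotation vector (axis times angle).
In Python, from station import sensors, vision, ticket, ctrl gives the robot as it stands.
- The arm moves only by the tool jog_arm, never from a script. Its argument "plan" is a list of rows, each a list of 4 numbers: the shift along the tool's x, y, z in mm, then the turn about the tool's z in rad. In form: [[dx, dy, dz, turn], ...]. A call has 1 to 12 rows; each row is the pose to reach, as a shift and turn from the pose measured when the call began, along the tool's axes at that moment; what a row does not reach only later rows make up. A row lasts 1/10 s, in which the tool goes at most 50 mm and 8.59 degrees, less where a joint would pass 70% of its speed; a pose out of reach is approached as far as the arm can. A call with a gripper value outside its range is refused whole. "hand" is the finger opening in mm, from 0 to 85.4, set as the call begins (left out, the last holds). The fingers move at their own pace and stop on an object; "newtons" is the grip in N (left out, the last holds). Time passes only in rows, so rows that repeat a pose let the fingers close. It gives the time, the measured TCP pose, the force and the opening at its end, in the units of the state.
- sensors.state(): the state, without advancing time (a new reading comes with each control period).
- vision.get_image(name): name is "scene" or "top" or "wrist"; returns a dict with "image" (480x640x3 uint8, red, green, blue), "range_z" (480x640 float32, m along the optical axis (not along the pixel's ray), 0 where there is no reading), "mtx" (3x3 intrinsics, pixels), "R" (3x3) and "t" (3): a world point X has camera coordinates R X + t; the wrist camera has in their place "mount" (4x4, takes a point from camera to tool coordinates, whose origin is the TCP and whose axes are the flange's). Camera axes: x right, y down, z forward; pixel columns grow to the right and rows downward; lengths in m; the calibration is good to about 2 mm. The wrist camera is an equidistant fisheye: a pixel r from the principal point sees the ray r / f radians off the axis. A picture is of the moment at which its call begins: read the wrist's pose just before it.
- ticket.sign_off(): hands the job in, once; it reports no verdict.
Trained networks look in the newest picture that a camera, given by its name, has taken for a name from the list of things; names that differ only in an ending like _2 or _b are one class to them, and where a whole thing is asked for, a point or a joint stands for the part that bears it (a point fixed in the world has none). Each returns a list of dicts, best first, with "conf" (0 to 1); they miss things now and then, are a little off and sometimes report something else, mostly with a low value. They report only what shows in the picture. A call takes as long as a camera call.
- vision.trace(camera, name): "region" (480x640 bool, what is visible of it) and "bbox" ([centre column, centre row, width, height] in pixels, round what is visible of it).
- vision.pinpoint(camera, name): "point" ([column, row] in pixels: a listed point, or the origin of a listed thing).
The state is a dict: "clock": time; "q": joint angles; "joint_vel": joint speeds; "joint_efforts": joint torques, N m; "ee_pos": TCP position; "tool_rot": TCP orientation; "force": force on the tool from outside, world axes, zero at the start; "wrist_torque": the same for the moment, N m; "finger_gap": finger opening in m.
Only numpy, scipy, OpenCV 4.12 (cv2) and the standard library are available. Lean on these libraries where they do the work, as an engineer would, in place of code of your own. Each camera call takes 0.05 s, during which the arm holds its last target. There are 200 camera calls.

## Working session

There is one attempt and no reset: what is moved stays moved. The work goes in short steps, Python scripts to look and compute and a tool call to move; the robot and the scene stay as the last step left them, time stands still between calls to the robot, and variables do not carry over. Pictures are saved under pics/ and viewed, about 8 in all and at most 12, crops included, and the job is handed in when it is done.

Besides the shell and the picture viewer there is one more tool, called as name(argument=value, ...) on one line, values as JSON. jog_arm: Moves the arm, as the interface text tells. Its arguments: {"type":"object","properties":{"plan":{"type":"array"},"hand":{"type":"number"},"newtons":{"type":"number"}},"required":["plan"]}

```bash
mkdir -p pics; cat > h.py <<'E'
import numpy as np, cv2
from scipy.spatial.transform import Rotation as Ro
from station import sensors, vision, ticket, ctrl
def ray_z(im,p,z):
    K,R,t=im["mtx"],im["R"],im["t"]
    d=R.T@np.linalg.solve(K,[p[0],p[1],1]); c=-R.T@t
    return c+d*(z-c[2])/d[2]
def cloud(im):
    K,R,t=im["mtx"],im["R"],np.array(im["t"])
    v,u=np.mgrid[:480,:640]; d=im["range_z"]
    P=np.stack([(u-K[0,2])/K[0,0]*d,(v-K[1,2])/K[1,1]*d,d],-1)
    return (P-t)@R   # R^T (P-t)
def tool(): 
    s=sensors.state(); return np.array(s["ee_pos"]),Ro.from_rotvec(s["tool_rot"]).as_matrix()
def rel(X):
    p,R=tool(); return R.T@(np.array(X)-p)*1000
E
python3 - <<'E'
from h import *
np.set_printoptions(precision=4,suppress=True)
print(ctrl.hold_point_z, sensors.state())
print(tool()[1])
ims={}
for c in("top","scene"):
    im=vision.get_image(c); cv2.imwrite(f"pics/{c}0.png",im["image"][...,::-1]); C=cloud(im)
    print(c,-im["R"].T@im["t"])
    for n,z in dict(testbox=0,half_mark=.05,cover=.05,mat=0,meter=0,socketbox=0,screwdriver=0).items():
        r=vision.pinpoint(c,n)[:1]
        for q in r: print(n,q["conf"],np.array(q["point"]),ray_z(im,q["point"],z))
        if n in("cover","mat"):
            for q in vision.trace(c,n)[:1]:
                m=q["region"]&(im["range_z"]>0); P=C[m]
                print(' tr',q["conf"],q["bbox"],np.median(P,0),P.min(0),P.max(0))
                if n=="cover":
                    k=P[P[:,2]>.12]; print(' knob',len(k),k.mean(0) if len(k) else 0, k.min(0) if len(k) else 0,k.max(0) if len(k) else 0)
E
```

```text
0.0187 {'clock': 0.0, 'q': array([-1.2357,  0.0919,  1.2319,  0.    ,  1.8198, -0.0567]), 'joint_vel': array([ 0.    ,  0.0015,  0.0008, -0.0014,  0.0003, -0.0012]), 'joint_efforts': array([  0.0001, -45.8735, -41.8025,  -0.    ,   0.0117,  -0.    ]), 'ee_pos': array([ 0.229 , -0.5543,  0.2301]), 'tool_rot': array([-3.0796, -0.6111,  0.0004]), 'force': array([ 0.014 , -0.9888,  0.4602]), 'wrist_torque': array([0.036 , 0.0075, 0.0157]), 'finger_gap': 0.08564272465676256}
[[ 0.9242  0.3818 -0.0006]
 [ 0.3818 -0.9242  0.0019]
 [ 0.0001 -0.002  -1.    ]]
top [ 0.3371 -0.0185  1.5973]
testbox 0.6 [234.8 276.7] [0.5295 0.1902 0.    ]
half_mark 0.82 [234.2 279.4] [0.5164 0.1849 0.05  ]
cover 0.69 [228.3 286.8] [0.4968 0.1992 0.05  ]
 tr 0.59 [226.2, 287.0, 43.9, 44.3] [0.4947 0.1966 0.0961] [0.4419 0.146  0.0442] [0.5558 0.2587 0.1344]
 knob 89 [0.4972 0.1994 0.128 ] [0.4849 0.187  0.1201] [0.5101 0.2121 0.1344]
mat 0.94 [361.5 288.3] [ 0.5073 -0.1495  0.    ]
 tr 0.61 [360.3, 288.8, 69.2, 67.7] [ 0.5159 -0.1471  0.0034] [ 0.4283 -0.2359 -0.01  ] [ 0.606  -0.0594  0.0145]
meter 0.72 [162.7 282.9] [0.5078 0.3824 0.    ]
socketbox 0.87 [456.7 291.7] [ 0.5049 -0.4031  0.    ]
screwdriver 0.78 [320.6 188.2] [ 0.781  -0.0342  0.    ]
scene [0.9964 0.3498 0.8819]
testbox 0.87 [403.4 276.9] [0.5286 0.1792 0.    ]
half_mark 0.76 [415.1 265.1] [0.5166 0.1896 0.05  ]
cover 0.94 [423.7 259.6] [0.4937 0.1946 0.05  ]
 tr 0.97 [425.4, 253.7, 58.8, 60.3] [0.51   0.2029 0.0956] [ 0.3759  0.1439 -0.0018] [0.5519 0.2511 0.1312]
 knob 139 [0.4989 0.1978 0.127 ] [0.4837 0.1841 0.1203] [0.5097 0.2102 0.1312]
mat 0.63 [298.9 191.4] [ 0.5188 -0.1464  0.    ]
 tr 0.89 [298.3, 192.6, 72.4, 58.8] [ 0.5203 -0.1463  0.0032] [ 0.4274 -0.2366 -0.0023] [ 0.6062 -0.0605  0.0089]
meter 0.64 [487.1 331.9] [0.5109 0.3779 0.    ]
socketbox 0.89 [230.6 136.8] [ 0.514  -0.4023  0.    ]
screwdriver 0.77 [250.2 290.3] [ 0.7784 -0.0357  0.    ]
```

```bash
python3 - <<'E'
from h import *
np.set_printoptions(precision=4,suppress=True)
for c in("top","scene"):
    im=vision.get_image(c);C=cloud(im); r=vision.trace(c,"testbox")[0]
    m=r["region"]&(abs(C[...,2]-.05)<.01); 
    P=C[m][:,:2]; k=cv2.minAreaRect((P*1000).astype(np.float32)); print(c,len(P),k,r["conf"])
    # mat
    r=vision.trace(c,"mat")[0]["region"].astype(np.uint8); ct=max(cv2.findContours(r,0,2)[0],key=len)[:,0]
    Q=np.array([ray_z(im,p,.003)[:2] for p in ct]); print("mat",cv2.minEnclosingCircle((Q*1000).astype(np.float32)))
    if c=="top": 
        I=cv2.resize(im["image"][150:400,100:500,::-1],(800,500),interpolation=2)
        cv2.imwrite("pics/top1.png",I)
E
```

```text
top 2054 ((525.0322265625, 186.39810180664062), (131.67391967773438, 190.3544921875), 67.1108169555664) 0.79
mat ((516.9999389648438, -146.27064514160156), 90.3569564819336)
scene 2971 ((523.7998657226562, 183.16595458984375), (133.19468688964844, 191.36424255371094), 67.33539581298828) 0.67
mat ((517.0642700195312, -147.92184448242188), 91.29541015625)
```

View pics/top1.png

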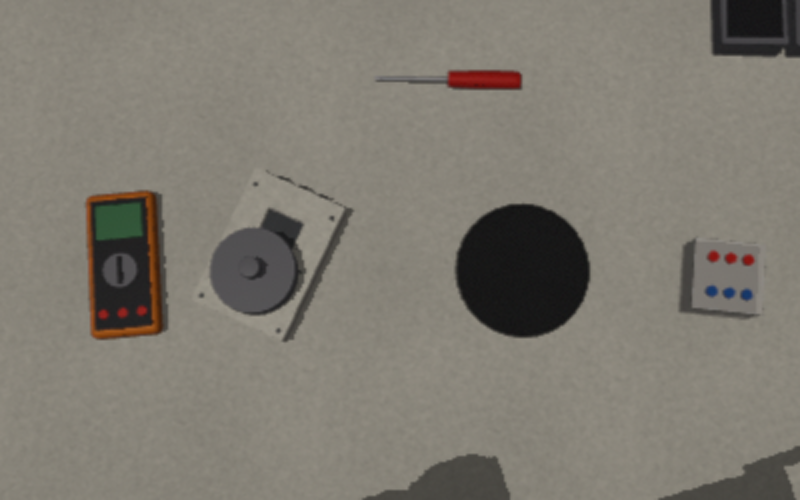

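```bash
python3 - <<'E'
from h import *
print(rel([.4975,.1975,.22]))
E
```

```text
[ 535.23137315 -592.56467336   11.28178234]
```

jog_arm(plan=[[30,-33,0,-0.1],[65,-72,0,-0.2],[100,-111,0,-0.3],[133,-147,1,-0.4],[167,-185,1,-0.5],[200,-221,2,-0.6],[234,-259,3,-0.7],[267,-296,4,-0.78],[301,-333,5,-0.78],[334,-370,6,-0.78],[367,-406,7,-0.78],[400,-443,8,-0.78]], hand=85, newtons=40)

```text
clock: 2.5
ee_pos: [0.4291, 0.0075, 0.2237]
tool_rot: [2.617, 1.737, 0.002]
force: [0.6, -1.0, 0.9]
finger_gap: 0.0851
```

```bash
python3 - <<'E'
from h import *
print(tool(),sensors.state()["q"],rel([.4975,.1975,.22]))
E
```

```text
(array([0.42911766, 0.00749909, 0.22369454]), array([[ 3.88479834e-01,  9.21456173e-01,  1.39313409e-03],
       [ 9.21457166e-01, -3.88479910e-01, -2.26891277e-04],
       [ 3.32134238e-04,  1.37185608e-03, -9.99999004e-01]])) [-6.17176061e-02 -3.74376063e-01  1.66662096e+00 -1.46108468e-04
  1.84794327e+00  3.37223846e-01] [201.64162836 -10.80527819   3.74669589]
```

jog_arm(plan=[[45,-3,0,0],[90,-5,1,0],[135,-8,2,0],[180,-10,3,0],[201,-11,3,0],[201,-11,3,0],[201,-11,3,0]])

```text
clock: 3.2
ee_pos: [0.4969, 0.1969, 0.2206]
tool_rot: [2.616, 1.738, 0.0]
force: [-0.6, -0.2, -0.7]
finger_gap: 0.085
```

```bash
cat >> h.py <<'E'
def wrist_rayz(im,p,z,pose):
    """pixel -> world point on plane z (fisheye)"""
    K,M=im["mtx"],np.array(im["mount"]); x=(p[0]-K[0,2])/K[0,0]; y=(p[1]-K[1,2])/K[1,1]; r=np.hypot(x,y)
    d=np.array([x/r*np.sin(r),y/r*np.sin(r),np.cos(r)]) if r>0 else np.array([0,0,1.])
    P,R=pose; o=P+R@M[:3,3]; d=R@M[:3,:3]@d; return o+d*(z-o[2])/d[2]
def wcloud(im,pose):
    K,M=im["mtx"],np.array(im["mount"]); v,u=np.mgrid[:480,:640]; D=im["range_z"]
    x=(u-K[0,2])/K[0,0]; y=(v-K[1,2])/K[1,1]; r=np.hypot(x,y)+1e-9; k=np.tan(np.minimum(r,1.5))/r
    C=np.stack([x*k*D,y*k*D,D],-1); P,R=pose
    return (C@M[:3,:3].T+M[:3,3])@R.T+P
E
python3 - <<'E'
from h import *
np.set_printoptions(precision=4,suppress=True)
pose=tool(); print(pose); im=vision.get_image("wrist"); cv2.imwrite("pics/w0.png",im["image"][...,::-1])
C=wcloud(im,pose)
for q in vision.trace("wrist","cover")[:1]:
    P=C[q["region"]&(im["range_z"]>0)]; print(q["conf"],q["bbox"],P.min(0),P.max(0))
    k=P[(P[:,2]>.118)&(P[:,2]<.14)]; print(len(k),k.mean(0),k.min(0),k.max(0))
    k=P[(P[:,2]>.088)&(P[:,2]<.105)]; print(len(k),k.mean(0),k.min(0),k.max(0))
E
```

```text
(array([0.4969, 0.1969, 0.2206]), array([[ 0.3877,  0.9218,  0.0009],
       [ 0.9218, -0.3877, -0.0009],
       [-0.0005,  0.0011, -1.    ]]))
0.72 [311.2, 222.8, 143.4, 136.6] [ 0.4363  0.1158 -0.0007] [0.5561 0.2546 0.1296]
1195 [0.4971 0.2018 0.1273] [0.4842 0.188  0.1182] [0.5096 0.2141 0.1296]
14281 [0.4976 0.2033 0.0959] [0.4434 0.1469 0.0883] [0.5504 0.2544 0.1049]
```

View pics/w0.png

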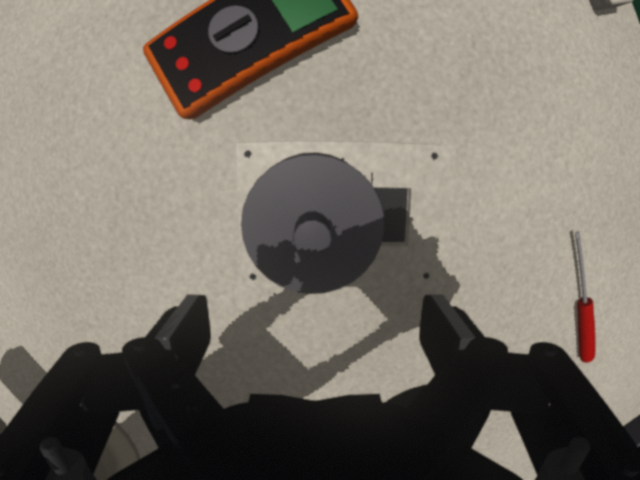

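jog_arm(plan=[[3,-1,40,0],[3,-1,80,0],[3,-1,105,0],[3,-1,118,0],[3,-1,118,0],[3,-1,118,0]])

```text
clock: 3.9
ee_pos: [0.4981, 0.1988, 0.1047]
tool_rot: [2.617, 1.734, 0.005]
force: [-0.3, 0.6, 1.1]
finger_gap: 0.0848
```

jog_arm(plan=[[0,0,0,0],[0,0,0,0],[0,0,0,0],[0,0,0,0],[0,0,0,0],[0,0,0,0],[0,0,0,0],[0,0,0,0],[0,0,0,0],[0,0,0,0],[0,0,0,0]], hand=15, newtons=40)

```text
clock: 5.0
ee_pos: [0.4983, 0.199, 0.1055]
tool_rot: [2.617, 1.734, 0.007]
force: [-0.5, 0.1, 5.5]
finger_gap: 0.0243
```

jog_arm(plan=[[0,0,-10,0],[0,0,-25,0],[0,0,-45,0],[0,0,-70,0],[0,0,-90,0],[0,0,-90,0],[0,0,-90,0]])

```text
clock: 5.7
ee_pos: [0.4981, 0.199, 0.1957]
tool_rot: [2.617, 1.734, 0.008]
force: [-0.2, 0.4, -2.0]
finger_gap: 0.0247
```

```bash
python3 - <<'E'
from h import *
np.set_printoptions(precision=4,suppress=True)
im=vision.get_image("scene"); C=cloud(im); print(tool()[0])
cv2.imwrite("pics/s1.png",cv2.resize(im["image"][130:380,230:590,::-1],(720,500)))
q=vision.trace("scene","cover")[0]; P=C[q["region"]&(im["range_z"]>0)]; print(q["conf"],np.percentile(P,[2,50,98],axis=0))
print(rel([.517,-.1475,.19]))
E
```

```text
[0.4976 0.1988 0.1944]
0.77 [[0.4558 0.1498 0.1428]
 [0.5219 0.21   0.1854]
 [0.5522 0.2485 0.217 ]]
[-311.2007  153.0784    3.9834]
```

View pics/s1.png

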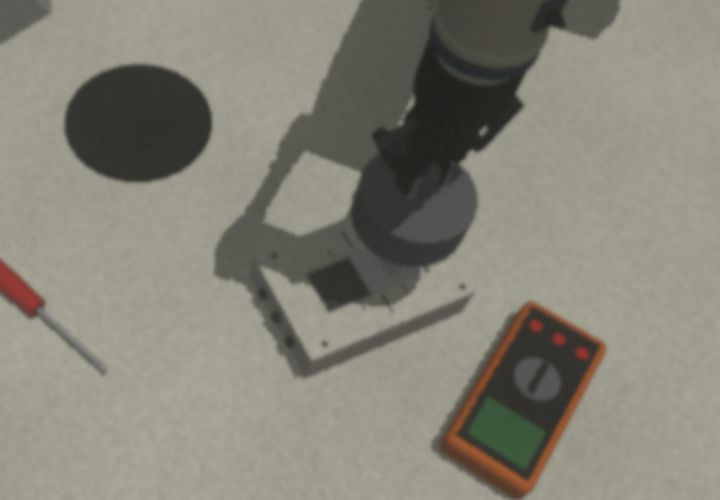

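jog_arm(plan=[[-15,7,0,0],[-45,22,0,0],[-82,40,0,0],[-120,59,0,0],[-158,78,0,0],[-196,96,0,0],[-234,115,0,0],[-268,132,0,0],[-295,145,0,0],[-311,153,0,0],[-311,153,0,0],[-311,153,0,0]])

```text
clock: 7.0
ee_pos: [0.5165, -0.1471, 0.1925]
tool_rot: [-2.619, -1.733, -0.001]
force: [-0.1, 0.5, -1.0]
finger_gap: 0.0246
```

```bash
python3 - <<'E'
from h import *
np.set_printoptions(precision=4,suppress=True)
pose=tool();im=vision.get_image("scene"); C=cloud(im); print(pose[0],sensors.state()["finger_gap"])
q=vision.trace("scene","cover")[0]; P=C[q["region"]&(im["range_z"]>0)]; print(q["conf"],np.percentile(P,[2,50,98],axis=0))
print(rel([.517,-.1475,.0585]))
E
```

```text
[ 0.5165 -0.1471  0.1925] 0.024307558931535345
0.85 [[ 0.4726 -0.1913  0.1408]
 [ 0.5348 -0.1316  0.1824]
 [ 0.5709 -0.0961  0.2148]]
[ -1.1253   0.4767 134.7594]
```

jog_arm(plan=[[0,0,25,0],[0,0,55,0],[0,0,85,0],[0,0,108,0],[0,0,120,0],[0,0,126,0],[0,0,129,0],[0,0,131,0],[0,0,131,0],[0,0,131,0]])

```text
clock: 8.1
ee_pos: [0.5175, -0.1465, 0.0632]
tool_rot: [2.617, 1.735, 0.004]
force: [0.0, 0.6, -1.0]
finger_gap: 0.0247
```

jog_arm(plan=[[0,0,1,0],[0,0,2,0],[0,0,3,0],[0,0,3,0],[0,0,3,0]])

```text
clock: 8.6
ee_pos: [0.5174, -0.1465, 0.0602]
tool_rot: [2.617, 1.735, 0.004]
force: [0.2, 0.1, -1.6]
finger_gap: 0.0244
```

jog_arm(plan=[[0,0,1,0],[0,0,2,0],[0,0,3,0],[0,0,3,0]])

```text
clock: 9.0
ee_pos: [0.5175, -0.1465, 0.0584]
tool_rot: [2.617, 1.735, 0.004]
force: [-3.8, 1.8, 6.0]
finger_gap: 0.0246
```

Contact at the expected height; release gently, then rise.

jog_arm(plan=[[0,0,0,0],[0,0,0,0],[0,0,0,0],[0,0,0,0],[0,0,0,0],[0,0,0,0],[0,0,0,0]], hand=85)

```text
clock: 9.7
ee_pos: [0.5175, -0.1465, 0.0584]
tool_rot: [2.617, 1.735, 0.004]
force: [-0.8, -0.5, -0.1]
finger_gap: 0.0849
```

jog_arm(plan=[[0,0,-10,0],[0,0,-40,0],[0,0,-80,0],[0,0,-115,0],[0,0,-130,0],[0,0,-130,0],[0,0,-130,0]])

```text
clock: 10.4
ee_pos: [0.5168, -0.1464, 0.1872]
tool_rot: [2.618, 1.736, 0.003]
force: [0.4, 0.1, -1.7]
finger_gap: 0.0849
```

```bash
python3 - <<'E'
from h import *
np.set_printoptions(precision=4,suppress=True)
for c in ("scene","top"):
    im=vision.get_image(c); C=cloud(im)
    q=vision.trace(c,"cover")[0]; P=C[q["region"]&(im["range_z"]>0)]; print(c,q["conf"],np.percentile(P,[2,50,98],axis=0))
    for n,z in (("shutter_tab",.086),("half_mark",.05)):
        for q in vision.pinpoint(c,n)[:1]: print(n,q["conf"],q["point"],ray_z(im,q["point"],z))
    m=(C[...,2]>.078)&(C[...,2]<.095)&(np.hypot(C[...,0]-.497,C[...,1]-.197)<.05); print("tab",m.sum(),C[m].mean(0),C[m].min(0),C[m].max(0))
    if c=="scene": cv2.imwrite("pics/s2.png",cv2.resize(im["image"][130:380,230:590,::-1],(720,500)))
print(rel([.497,.197,.2]))
E
```

```text
scene 0.94 [[ 0.4725 -0.1944  0.0085]
 [ 0.5298 -0.1373  0.0487]
 [ 0.5714 -0.0959  0.0812]]
shutter_tab 0.78 [429.9, 253.0] [0.4945 0.2012 0.086 ]
half_mark 0.7 [412.8, 264.2] [0.5182 0.1848 0.05  ]
tab 100 [0.4981 0.1962 0.0849] [0.4873 0.1808 0.0782] [0.5077 0.2112 0.0901]
top 0.76 [[ 0.4672 -0.1932  0.0291]
 [ 0.4961 -0.1286  0.0489]
 [ 0.5364 -0.1038  0.2716]]
shutter_tab 0.89 [226.2, 285.9] [0.4952 0.1995 0.086 ]
half_mark 0.97 [235.0, 279.5] [0.5162 0.1828 0.05  ]
tab 56 [0.497  0.1983 0.0855] [0.4876 0.1821 0.0793] [0.5066 0.2138 0.0928]
[ 308.6177 -151.9575  -12.2945]
```

View pics/s2.png

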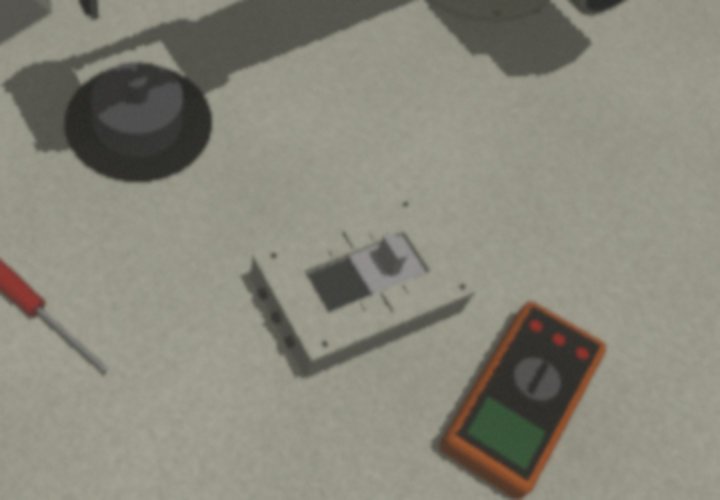

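jog_arm(plan=[[40,-20,0,0],[83,-41,-5,0],[127,-62,-10,0],[170,-84,-12,0],[213,-105,-12,0],[256,-126,-12,0],[290,-143,-12,0],[308,-152,-12,0],[308,-152,-12,0],[308,-152,-12,0],[308,-152,-12,0]])

```text
clock: 11.9
ee_pos: [0.4969, 0.1955, 0.1997]
tool_rot: [2.618, 1.734, 0.003]
force: [0.5, 0.3, 0.3]
finger_gap: 0.0849
```

```bash
python3 - <<'E'
from h import *
np.set_printoptions(precision=4,suppress=True)
pose=tool(); print(pose); im=vision.get_image("wrist"); I=im["image"][...,::-1].copy()
C=wcloud(im,pose)
for n,z in (("shutter_tab",.086),("half_mark",.05)):
    for q in vision.pinpoint("wrist",n)[:1]: print(n,q["conf"],q["point"],wrist_rayz(im,q["point"],z,pose))
m=(C[...,2]>.081)&(C[...,2]<.092)&(np.hypot(C[...,0]-.497,C[...,1]-.197)<.04)
T=((C[m]-pose[0])@pose[1])*1000; print(m.sum(),C[m].mean(0),T.min(0),T.max(0),T.mean(0),cv2.minAreaRect((C[m][:,:2]*1000).astype(np.float32)))
cv2.imwrite("pics/w1.png",cv2.resize(I[100:340,160:480],(800,600)))
E
```

```text
(array([0.4969, 0.1955, 0.1997]), array([[ 0.3903,  0.9207,  0.002 ],
       [ 0.9207, -0.3903, -0.0001],
       [ 0.0007,  0.0019, -1.    ]]))
half_mark 0.82 [340.9, 218.9] [0.5182 0.1911 0.05  ]
708 [0.4966 0.1994 0.0857] [-12.2087  -8.3627 111.7304] [ 17.9287   3.7627 118.2929] [  3.4094  -2.0481 113.965 ] ((496.1379089355469, 199.0262451171875), (30.14358901977539, 12.035812377929688), 67.28459930419922)
```

View pics/w1.png

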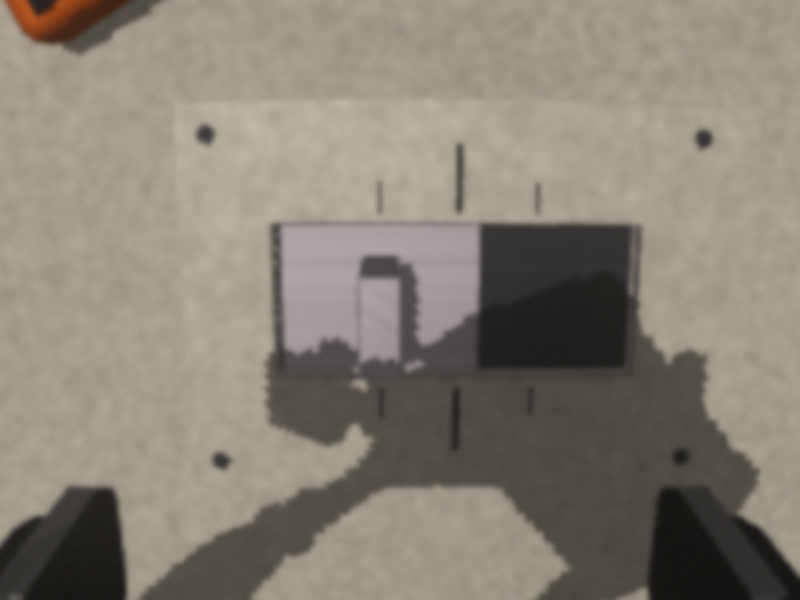

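jog_arm(plan=[[3,-1,40,0],[3,-1,80,0],[3,-1,112,0],[3,-1,130,0],[3,-1,139,0],[3,-1,140,0],[3,-1,140,0],[3,-1,140,0]])

```text
clock: 12.85
ee_pos: [0.4985, 0.1988, 0.0617]
tool_rot: [2.619, 1.732, 0.007]
force: [0.2, 0.1, -0.7]
finger_gap: 0.0846
```

jog_arm(plan=[[0,0,0,0],[0,0,0,0],[0,0,0,0],[0,0,0,0],[0,0,0,0],[0,0,0,0],[0,0,0,0],[0,0,0,0],[0,0,0,0],[0,0,0,0],[0,0,0,0],[0,0,0,0]], hand=0, newtons=60)

```text
clock: 14.05
ee_pos: [0.4979, 0.1991, 0.0618]
tool_rot: [2.619, 1.734, 0.006]
force: [-4.6, 0.4, 4.7]
finger_gap: 0.0105
```

jog_arm(plan=[[0,2,0,0],[0,5,0,0],[0,8,0,0],[0,11,0,0],[0,14,0,0],[0,17,0,0],[0,19,0,0],[0,20,0,0],[0,20,0,0],[0,20,0,0],[0,20,0,0]])

```text
clock: 15.15
ee_pos: [0.5148, 0.1919, 0.0618]
tool_rot: [-2.617, -1.734, -0.002]
force: [-9.2, 2.8, 5.2]
finger_gap: 0.0109
```

```bash
cat > look.py <<'E'
from h import *
import sys
np.set_printoptions(precision=4,suppress=True)
pose=tool(); s=sensors.state(); print(pose[0],"F tool",pose[1].T@s["force"],"gap",s["finger_gap"],"tool y",pose[1][:,1])
im=vision.get_image("wrist"); cv2.imwrite(sys.argv[1],cv2.resize(im["image"][140:380,160:480,::-1],(800,600),interpolation=cv2.INTER_CUBIC))
for n,z in (("shutter_tab",.086),("half_mark",.05)):
    for q in vision.pinpoint("wrist",n)[:1]: print(n,q["conf"],q["point"],((wrist_rayz(im,q["point"],z,pose)-pose[0])@pose[1])*1000)
for c in("top","scene"):
    im=vision.get_image(c)
    for n,z in (("shutter_tab",.086),("half_mark",.05)):
        for q in vision.pinpoint(c,n)[:1]: print(c,n,q["conf"],((ray_z(im,q["point"],z)-pose[0])@pose[1])*1000)
E
python3 look.py pics/w2.png
```

```text
[0.5148 0.1919 0.0618] F tool [-0.9814 -9.5487 -5.2418] gap 0.010942244981363716 tool y [ 0.9208 -0.39   -0.0008]
shutter_tab 0.66 [313.2, 334.5] [ -0.8348  -0.802  -24.1565]
half_mark 0.66 [321.9, 295.6] [-1.3056  3.0535 11.8395]
top shutter_tab 0.66 [  0.7633   6.5662 -24.1586]
top half_mark 0.58 [-1.9667  8.7442 11.8337]
scene shutter_tab 0.92 [  3.6473  -1.1101 -24.1461]
scene half_mark 0.83 [-3.6294 11.1242 11.8281]
```

View pics/w2.png

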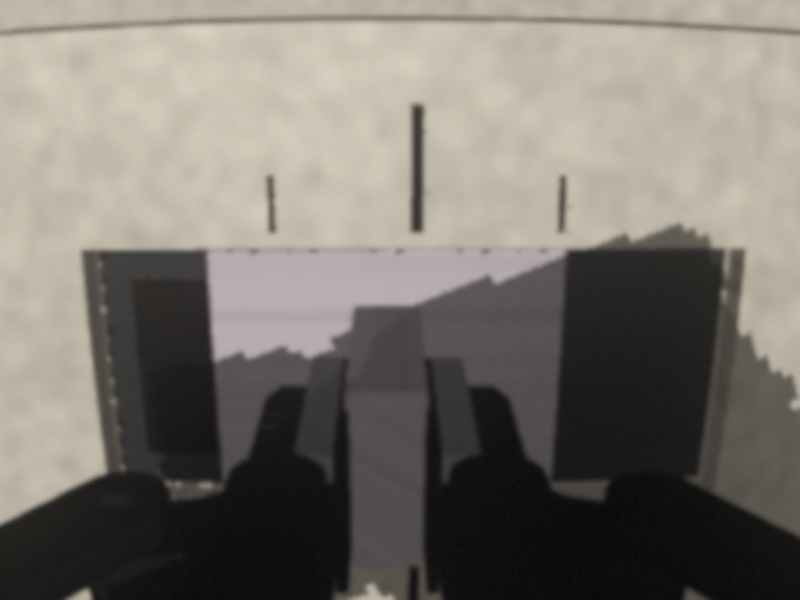

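```bash
python3 - <<'E'
from h import *
np.set_printoptions(precision=2,suppress=True)
pose=tool(); im=vision.get_image("wrist")
p1=(np.array([.4969,.1955,.1997]),pose[1])
for nm,po,o,d in (("w1",p1,(160,100),dict(edge=(479,228),long=(460,180),s1=(379.5,197),s2=(538,197),tabB=(380,277))),
               ("w2",pose,(160,140),dict(edge=(567,255),ledge=(207,255),long=(417,170),s1=(271,205),s2=(562,205)))):
    for k,v in d.items():
        q=(o[0]+v[0]/2.5,o[1]+v[1]/2.5)
        print(nm,k,[((wrist_rayz(im,q,z,po)-po[0])@po[1])[:2]*1000 for z in(.05,.046)])
E
```

```text
w1 edge [array([26.7 , 29.27]), array([26.14, 29.68])]
w1 long [array([41.98, 23.  ]), array([41.63, 23.32])]
w1 s1 [array([36.46, -2.33]), array([36.03, -2.36])]
w1 s2 [array([36.91, 48.  ]), array([36.49, 48.66])]
w1 tabB [array([10.72, -2.2 ]), array([ 9.94, -2.22])]
w2 edge [array([23.93, 31.31]), array([22.79, 32.13])]
w2 ledge [array([ 23.91, -31.65]), array([ 22.77, -32.46])]
w2 long [array([38.85,  4.88]), array([38.1 ,  5.02])]
w2 s1 [array([ 32.81, -20.04]), array([ 31.91, -20.55])]
w2 s2 [array([32.88, 29.98]), array([31.98, 30.77])]
```

jog_arm(plan=[[0,2,0,0],[0,4,0,0],[0,5,0,0],[0,5.5,0,0],[0,5.5,0,0],[0,5.5,0,0],[0,5.5,0,0]])

```text
clock: 16.35
ee_pos: [0.5181, 0.1905, 0.0618]
tool_rot: [-2.614, -1.734, 0.002]
force: [-9.9, 2.5, 5.5]
finger_gap: 0.011
```

```bash
python3 look.py pics/w3.png
```

```text
[0.5181 0.1905 0.0618] F tool [ -1.5135 -10.0853  -5.4501] gap 0.011016335844641026 tool y [ 0.9211 -0.3892 -0.0046]
shutter_tab 0.86 [313.6, 332.5] [  0.0193  -0.6549 -24.165 ]
half_mark 0.93 [314.0, 295.5] [-1.2483 -0.5257 11.8328]
top shutter_tab 0.63 [  4.3229   9.6023 -24.2058]
scene shutter_tab 0.6 [ -0.1774   1.6491 -24.176 ]
scene half_mark 0.91 [-1.4189  3.5763 11.8136]
```

View pics/w3.png

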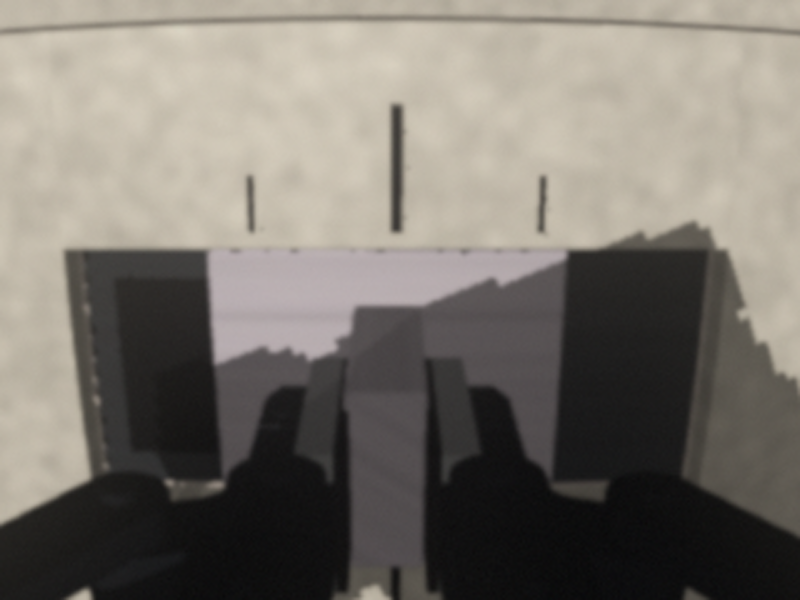

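jog_arm(plan=[[0,2.5,0,0],[0,3.5,0,0],[0,3.5,0,0],[0,3.5,0,0],[0,3.5,0,0],[0,3.5,0,0]])

```text
clock: 17.4
ee_pos: [0.5197, 0.1899, 0.0618]
tool_rot: [-2.611, -1.733, 0.006]
force: [-9.9, 2.1, 5.6]
finger_gap: 0.0106
```

```bash
python3 look.py pics/w4.png
```

```text
[0.5197 0.1899 0.0618] F tool [ -1.909  -10.0188  -5.5097] gap 0.010570833020516413 tool y [ 0.9215 -0.3884 -0.0083]
shutter_tab 0.77 [312.4, 333.6] [ -0.4572  -1.0906 -24.1452]
half_mark 0.66 [313.7, 295.4] [-1.2062 -0.6607 11.8518]
top shutter_tab 0.52 [  6.2852   4.9868 -24.1899]
top half_mark 0.68 [-6.8847  9.4604 11.7631]
scene shutter_tab 0.92 [  0.7529  -0.0023 -24.1532]
scene half_mark 0.61 [-3.0216  2.6896 11.8225]
```

View pics/w4.png

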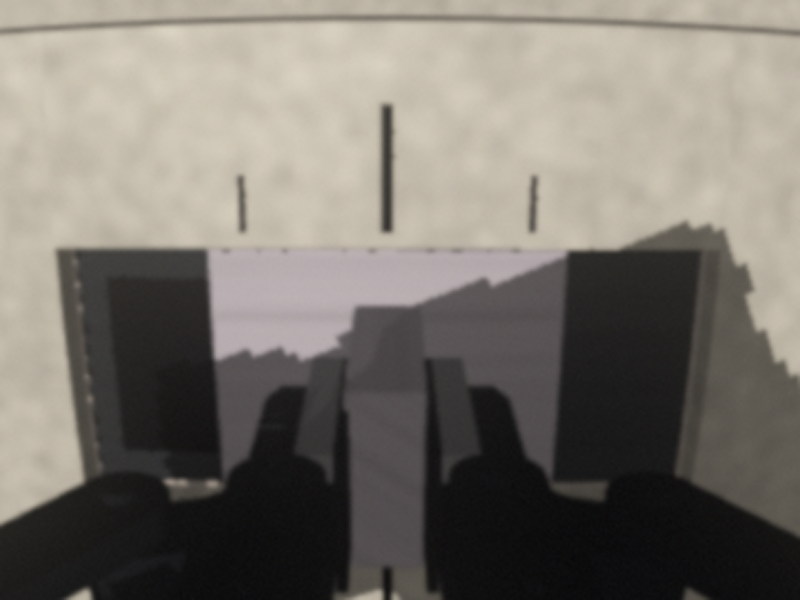

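```bash
python3 - <<'E'
from h import *
im=vision.get_image("top")
for n in("cover","mat"):
    q=vision.trace("top",n)[:1]; print(n,[(a["conf"],a["bbox"]) for a in q])
for n in("meter","socketbox","screwdriver"):
    print(n,[ray_z(im,q["point"],0)[:2].round(3) for q in vision.pinpoint("top",n)[:1]])
s=sensors.state(); print(s["ee_pos"],s["force"],s["finger_gap"],s["clock"])
print(ticket.sign_off())
E
```

```text
cover [(0.77, [362.4, 284.2, 43.5, 44.6])]
mat [(0.86, [361.8, 288.9, 69.4, 66.7])]
meter [array([0.503, 0.379])]
socketbox [array([ 0.504, -0.409])]
screwdriver [array([ 0.777, -0.042])]
[0.51967968 0.18991565 0.06185588] [-9.23621937  2.55015993  6.39745741] 0.01086349439669551 18.15
the job is handed in; nothing more can be done
None
```

The cover is on the mat and the gripper is holding the shutter half open; I handed the job in at 18.15 s.

- **Cover:** I lifted it by its knob about 90 mm clear of the tab. I set it down upright near the centre of the mat and released it only after contact. The last top view still shows it wholly within the mat.
- **Shutter:** I gripped the tab across its 12 mm thickness with a 60 N grip and slid it open in three steps, never near fully open.
    - In the last wrist picture the tab centre is in line with the long marks, within about 0.3 mm.
    - The force along the slide is about 10 N, which matches the stated spring force at half travel.
- **Other objects:** the meter, socket box and screwdriver read within about 8 mm of their first top-view positions. That is about the scatter between the two cameras' readings at the start, and the arm touched none of them.

**Disagreement:** with the gripper in the way, the top and scene cameras' network estimates of the tab and half mark disagreed with the wrist view by several mm. I relied on the wrist picture and the spring force instead.

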